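# Show the apprentice the chisel and the boss

### The arm

A 6-joint arm with a two-finger parallel gripper is mounted at the origin on the work surface. World frame = base frame: x ahead of the robot, y to its left, z up, the work surface at z = 0. Lengths are in m, angles in rad, forces in N, time in s.
With the tool pointing down it reaches from about 0.35 to 0.875 m from the base axis. Payload 4.2 kg.
Tool frame: the origin (TCP) lies midway between the tips of the shut fingers; the grasp point (between the pads) lies 19 mm behind it; z points along the fingers, y is the line along which they close (so a half turn about z gives the same grasp; the last joint's range is limited). The gripper opens to 87 mm and grips with 3 to 60 N. Pads are 19 mm wide; open, the fingers measure 117 mm over their backs; the gripper's body (75 mm by 190 mm) begins 51 mm behind the grasp point.
Start: joints at [-1.038, 0.385, 0.008, 0, -1.194, -0.259], TCP at [0.169, -0.602, 0.223] pointing down, gripper open.
Joint ranges: [-3.14, 3.14], [-1.21, 2.06], [-1.07, 1.41], [-3.16, 2.05], [-2.99, -0.16], [-3.1, 3.1]. Speed limits (rad/s): [2.79, 2.79, 3.14, 3.14, 3.14, 3.14].

### API

Orientations are given as a unit quaternion [w, x, y, z].
In Python, from plant import env, read_camera gives the robot as it stands. The module is installed in compiled form; this text tells all that it offers.
- The arm moves only by the shell command python3 -m creep 'ROWS' [OPENING] [FORCE]. ROWS is text: rows parted by semicolons, each of 6 numbers parted by spaces: the shift along the tool's x, y, z normalised to -1 to 1, where 1 is 25 mm, then the turn, a rotation vector about the tool's x, y, z normalised to -1 to 1, where 1 is 0.12 rad. In form: dx dy dz ax ay az; .... A call has 1 to 12 rows; each row shifts and turns the commanded pose from where the row before left it, along the tool's axes as they then stand; what a row does not reach is not made up. A row lasts 1/12 s, in which the tool goes at most 41.7 mm and 7.16 degrees, less where a joint would pass 70% of its speed; a pose out of reach is approached as far as the arm can. A call with a number of a shift or a turn outside -1 to 1 is refused whole. A call with a gripper value outside its range is refused whole. OPENING is the finger opening in mm, from 0 to 87, set as the call begins (- or left out, the last holds). The fingers move at their own pace and stop on an object; FORCE is the grip in N (left out, the last holds). Time passes only in rows, so rows that do not move let the fingers close. It gives the time, the measured TCP pose, the force, the opening and the grip force at its end, in the units of the state.
- env.get_obs(): the state, without advancing time (a new reading comes with each control period).
- read_camera(name): name is "side" or "top" or "wrist"; returns a dict with "image" (420x560x3 uint8, red, green, blue), "fx", "fy", "cx", "cy" (pixels), "D" ([k1, k2, p1, p2, k3] as OpenCV has them; the pictures are not rectified), "R" (3x3) and "t" (3): a world point X has camera coordinates R X + t; the wrist camera has in their place "hand_eye" (4x4, takes a point from camera to tool coordinates, whose origin is the TCP and whose axes are the flange's). Camera axes: x right, y down, z forward; pixel columns grow to the right and rows downward; lengths in m; the calibration is good to about 2 mm. A picture is of the moment at which its call begins: read the wrist's pose just before it. There is no depth.
- env.sign_off(): hands the job in; it is judged then, once.
The state is a dict: "clock": time; "joints": joint angles; "dq": joint speeds; "joint_efforts": joint torques, N m; "position": TCP position; "tcp_rot": TCP orientation; "wrist_force": force on the tool from outside, world axes, zero at the start; "moment": the same for the moment, N m; "gripper_width": finger opening in m; "gripper_force": force on a finger pad.
Only numpy, scipy, OpenCV 4.12 (cv2) and the standard library are available. Lean on these libraries where they do the work, as an engineer would, in place of code of your own. Each camera call takes 0.05 s, during which the arm holds its last target. There are 200 camera calls.

### The job

Show the stonemason's apprentice what to do next: point at the blade of the broad chisel (the widest blade on the board) for two seconds, then at the top of the domed boss on the stone block, and finish while still pointing at it, at least two seconds. To point, hold the fingertips straight down about 3 cm above the middle of the thing, touching nothing. Come in from above, do not hover low over the other chisels or bosses on the way, and leave everything as it lies.

Things in the scene. Friction and masses are not known exactly. Their poses are not given: they have to be found in the camera images.
- broad_chisel_blade (a point): The broad chisel: flared blade 46 mm wide, 34 mm long. Point: the middle of the blade's upper face, 20 mm above the work surface and 67 mm from the chisel's middle; its x axis runs along the chisel towards the cutting edge, z up; all three chisels are bare steel, about 180 mm long, lie flat about 80 mm apart on the board, loose, and their blades point roughly away from the robot
- narrow_chisel_blade (a point): The narrow flat chisel, blade 16 mm wide. Point: on the blade's upper face, 67 mm from the chisel's middle; same axes. Do not point at it
- point_chisel_blade (a point): The point chisel, a 12 mm square shank ending in a slender cone. Point: on the cone, 67 mm from the chisel's middle; same axes. Do not point at it
- board: Plywood board carrying the chisels, 240 x 270 x 12 mm, flat on the bench, fixed. Origin: centre of its underside. It lies to the left or the right of the robot's midline, the stone block on the other side
- stone: Pale sandstone block, 200 x 330 mm, on two timber bearers; its top lies 100 mm above the work surface (rim mouldings to 109 mm), fixed. Origin: on the work surface under its centre; y axis along its length
- dome_top (a point): The domed boss: round, 80 mm across with a collar band and a smooth rounded top, 51 mm high, its top 151 mm above the work surface, z up; all three bosses are the same stone, stand in a row about 105 mm apart along the block in an order that varies, and this point is the middle of the top
- pyramid_top (a point): The four-sided pyramid boss, 76 mm square, 50 mm high: the apex. Do not point at it
- rosette_top (a point): The four-leaved rosette boss, 80 mm across, 46 mm high: the middle of its top. Do not point at it
- mallet: Round wooden mallet standing on its head on the midline beyond the block and the board, 90 mm across and 208 mm tall, loose. Origin: centre of its underside. Leave alone
- jar: Squat jar of wax, 50 mm across and 70 mm tall, standing on the bench between the block and the board, loose. Origin: centre of its underside. Leave alone
- rub_block: Reddish rubbing block, 90 x 45 x 35 mm, lying on the bench between the block and the board, loose. Origin: centre of its underside. Leave alone
Not all that is in view belongs to the job. Leave any orange look-alike of the part that bears broad_chisel_blade alone.

How it is judged:
By the outcome, as a careful person would: the job done as asked, in the order asked, and still so for the second after the job is handed in, with the robot touching nothing.
It also fails if it takes over 51 s, if anything falls off the work surface, if the arm or the gripper's body presses on something with over 40 N, if the wrist force passes 120 N, or if a joint passes its speed limit or range.

## Working session

There is one attempt and no reset: what is moved stays moved. The work goes in short steps, Python scripts to look and compute and a shell command to move; the robot and the scene stay as the last step left them, time stands still between calls to the robot, and variables do not carry over. Pictures are saved under pics/ and viewed, at most 10 in all, crops included, and the job is handed in when it is done.

```bash
mkdir -p pics
python3 - <<'E'
from plant import env, read_camera
import cv2
for n in("top","side"):
    c=read_camera(n); cv2.imwrite(f"pics/{n}.png",c["image"][...,::-1])
o=env.get_obs(); print(o["clock"],o["position"],o["tcp_rot"],o["gripper_width"])
E
```

```text
0.1 [ 0.16887085 -0.60118123  0.22156041] [-1.60362409e-04 -1.36379861e-01  9.90656130e-01  9.69011017e-04] 0.08707393447758577
```

View pics/top.png

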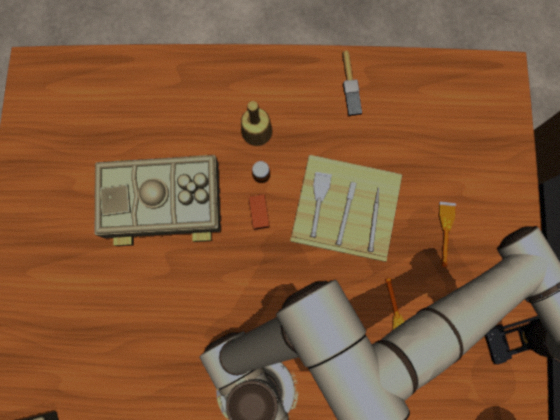

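View pics/side.png

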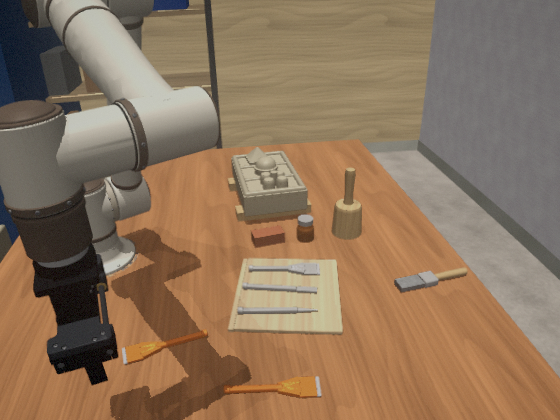

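The top view shows the broad chisel's blade near (322,183) and the dome, the middle boss, near (152,190). In the side view the blade is near (305,269) and the dome near (265,163). I'll enlarge both for exact pixels.

```bash
cat > h.py <<'E'
import numpy as np, cv2
from plant import env, read_camera
def K(c): return np.array([[c["fx"],0,c["cx"]],[0,c["fy"],c["cy"]],[0,0,1.]])
def at_z(c,px,z):
    u=cv2.undistortPoints(np.array([[px]],float),K(c),np.array(c["D"],float))[0,0]
    R=np.array(c["R"]);C=-R.T@np.array(c["t"]); d=R.T@np.array([*u,1]); return C+d*(z-C[2])/d[2]
def proj(c,X): return cv2.projectPoints(np.array([X],float),cv2.Rodrigues(np.array(c["R"]))[0],np.array(c["t"],float),K(c),np.array(c["D"],float))[0].ravel()
E
python3 - <<'E'
from h import *
import cv2
t=cv2.imread("pics/top.png"); s=cv2.imread("pics/side.png")
f=lambda i,x,y:cv2.resize(i[y:y+60,x:x+80],(400,300),interpolation=cv2.INTER_CUBIC)
cv2.imwrite("pics/crops.png",np.vstack([np.hstack([f(t,285,165),f(t,112,162)]),np.hstack([f(s,245,240),f(s,225,135)])]))
c=read_camera("top"); d=read_camera("side")
for n,p,z in(("blade",(322,182),.02),("handle end",(314,235),.02),("dome",(152,190),.151)):
    X=at_z(c,p,z); print(n,X.round(4),"side",proj(d,X).round(1))
E
```

```text
blade [ 0.5716 -0.1687  0.02  ] side [309.3 267.5]
handle end [ 0.4224 -0.1473  0.02  ] side [251.1 268.2]
dome [0.5138 0.2727 0.151 ] side [266.1 157.9]
```

View pics/crops.png

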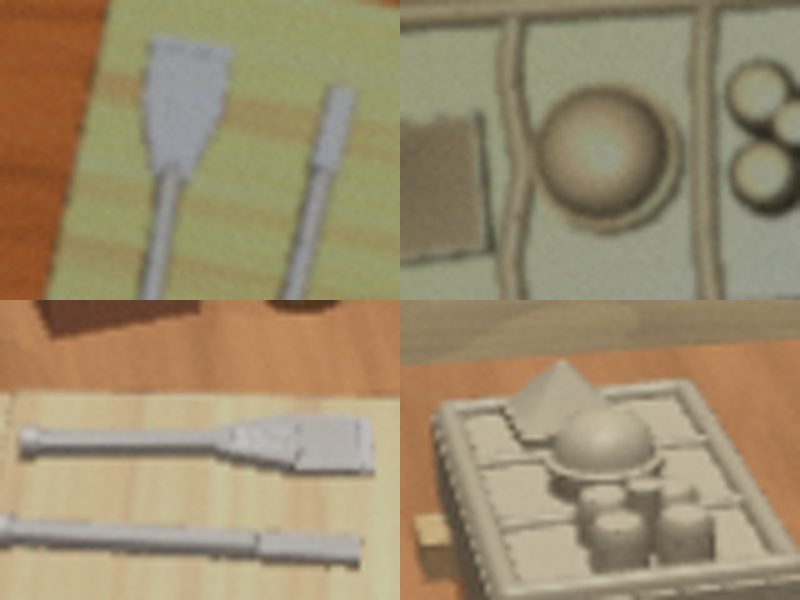

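Crops: in the top view the cutting edge is at (323,173.4), blade middle about (322.3,179.5), dome outline centre about (152.6,192.4) and collar centre about (153.6,193.6). In the side view the edge is at (319.4,269), blade middle about (312,268.8), and dome apex about (265.5,156.5) with outline centre x about 265.8.

Run:
```python
from h import *
c=read_camera("top"); d=read_camera("side")
for n,p,z in(("edge",(323,173.4),.018),("tail",(314,236),.02),("blademid",(322.3,179.5),.02),("dome sil",(152.6,192.4),.125),("collar",(153.6,193.6),.115),("dometop",(152.6,190.5),.151)):
    X=at_z(c,p,z); print(n,X.round(4),"side",proj(d,X).round(1))
for n,p,z in (("s mid",(312,268.8),.02),("s edge",(319.4,269),.018),("s tail",(249.5,268),.02)): print(n,at_z(d,p,z).round(4))
for n in("top","side"):
    q=c if n=="top" else d; R=np.array(q["R"]); print(n,(-R.T@np.array(q["t"])).round(3))
o=env.get_obs(); from scipy.spatial.transform import Rotation as S
w=o["tcp_rot"]; R=S.from_quat([*w[1:],w[0]]).as_matrix(); print(R.round(3),o["clock"])
for P in([.39,-.45,.26],[.575,-.17,.25],):
    print((R.T@(np.array(P)-o["position"])/.025).round(2))
```

```text
edge [ 0.5968 -0.1715  0.018 ] side [319.1 267.8]
tail [ 0.4197 -0.1474  0.02  ] side [250.  268.3]
blademid [ 0.5787 -0.1695  0.02  ] side [312.1 267.4]
dome sil [0.513  0.2775 0.125 ] side [266.  164.7]
collar [0.5119 0.2772 0.115 ] side [265.7 167.5]
dometop [0.5125 0.271  0.151 ] side [265.8 158.1]
s mid [ 0.5774 -0.1752  0.02  ]
s edge [ 0.5966 -0.1766  0.018 ]
s tail [ 0.4185 -0.1457  0.02  ]
top [ 0.231 -0.075  1.477]
side [ 0.38  -1.069  0.699]
[[-0.963 -0.27  -0.   ]
 [-0.27   0.963  0.001]
 [ 0.     0.001 -1.   ]] 0.3
[-10.15   3.45  -1.51]
[-20.3   12.23  -1.11]
```

```bash
python3 -m creep '-.8 .5 -.1 0 0 0;-.8 .5 -.1 0 0 0;-.8 .5 -.1 0 0 0;-.8 .5 -.1 0 0 0;-.8 .5 -.1 0 0 0;-.8 .5 -.1 0 0 0;-.8 .5 -.1 0 0 0;-.8 .5 -.1 0 0 0;-.8 .5 -.1 0 0 0;-.8 .5 -.1 0 0 0;-.8 .5 0 0 0 0;-.8 .5 0 0 0 0' 0
```

```text
clock: 1.3
position: [0.3602, -0.3915, 0.2479]
tcp_rot: [0.0, -0.136, 0.991, -0.0]
wrist_force: [-1.1, 0.2, -0.2]
gripper_width: 0.0151
gripper_force: 0.0
```

```bash
python3 -m creep '-.85 .5 0 0 0 0;-.85 .5 0 0 0 0;-.85 .5 0 0 0 0;-.85 .5 0 0 0 0;-.85 .5 0 0 0 0;-.85 .5 0 0 0 0;-.85 .5 0 0 0 0;-.85 .5 0 0 0 0;-.85 .5 0 0 0 0;-.85 .5 0 0 0 0;-.85 .5 0 0 0 0;-.85 .5 0 0 0 0'
```

```text
clock: 2.3
position: [0.5651, -0.178, 0.2476]
tcp_rot: [-0.0, -0.137, 0.991, 0.0]
wrist_force: [-0.4, 0.5, 0.8]
gripper_width: 0.0002
gripper_force: 0.0
```

```bash
python3 -m creep '0 0 0 0 0 0;0 0 0 0 0 0;0 0 0 0 0 0'
cat >> h.py <<'E'
from scipy.spatial.transform import Rotation as S
def tool():
    o=env.get_obs(); w=o["tcp_rot"]; return S.from_quat([*w[1:],w[0]]).as_matrix(),np.array(o["position"]),o
def wrist():
    R,p,o=tool(); c=dict(read_camera("wrist")); H=np.array(c["hand_eye"])
    Rw=R@H[:3,:3]; C=R@H[:3,3]+p; c["R"]=Rw.T; c["t"]=-Rw.T@C; return c
def to(P):
    R,p,o=tool(); print(o["clock"],p.round(4),R[:,2].round(3)); return (R.T@(np.array(P)-p)/.025).round(2)
E
python3 - <<'E'
from h import *
c=wrist(); im=c["image"][...,::-1].copy()
for P in([.575,-.170,.02],[.5125,.275,.151]):
    q=proj(c,P); print(q)
cv2.imwrite("pics/w1.png",im); print(to([.575,-.17,.05]))
E
```

```text
clock: 2.55
position: [0.5641, -0.1791, 0.2474]
tcp_rot: [-0.0, -0.137, 0.991, 0.0]
wrist_force: [-0.7, -0.5, 0.6]
gripper_width: 0.0002
gripper_force: 0.0
[280.67088367 189.77886325]
[722.83689821 280.37926495]
2.6 [ 0.5639 -0.1794  0.2475] [-0.  0. -1.]
[-0.53  0.24  7.9 ]
```

View pics/w1.png

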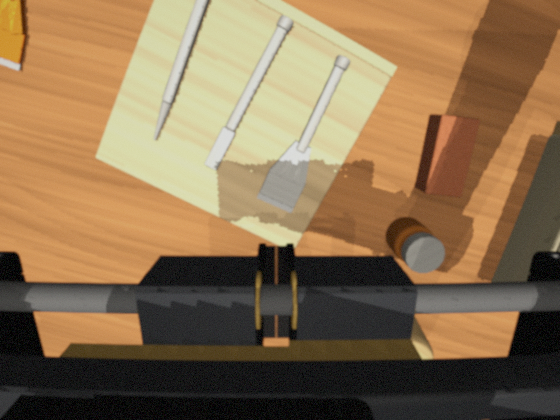

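The wrist view shows the broad blade's cutting edge centred at about (278,201), its tail at (343,61) and the blade middle near (285,187), close to the prediction of (281,190).

Run:
```python
from h import *
c=wrist()
e=at_z(c,(278,201),.018);t=at_z(c,(343,61),.02); u=(e-t)/np.linalg.norm(e-t)
print(e,t,np.linalg.norm(e-t),(e+t)/2+.067*u); print(to([.575,-.171,.051]))
```

```text
[ 0.58949974 -0.16948239  0.018     ] [ 0.41908189 -0.14464026  0.02      ] 0.1722305815634865 [ 0.57058564 -0.16672524  0.01822197]
2.65 [ 0.5638 -0.1796  0.2476] [-0. -0. -1.]
[-0.53  0.21  7.87]
```

```bash
python3 -m creep '-.25 .13 0 0 0 0;-.24 .13 0 0 0 0;0 0 .8 0 0 0;0 0 .9 0 0 0;0 0 1 0 0 0;0 0 1 0 0 0;0 0 1 0 0 0;0 0 .9 0 0 0;0 0 .7 0 0 0;0 0 .4 0 0 0;0 0 .1 0 0 0;0 0 0 0 0 0'
```

```text
clock: 3.65
position: [0.5747, -0.1695, 0.0773]
tcp_rot: [-0.0, -0.137, 0.991, -0.0]
wrist_force: [0.5, -0.4, 0.4]
gripper_width: 0.0006
gripper_force: 0.0
```

Run:
```python
from h import *
print(to([.574,-.17,.050]))
c=read_camera("side"); cv2.imwrite("pics/s2.png",cv2.resize(c["image"][170:350,200:440,::-1],(800,600)))
```

```text
3.65 [ 0.5747 -0.1695  0.0773] [-0.001 -0.    -1.   ]
[ 0.03 -0.01  1.09]
```

View pics/s2.png

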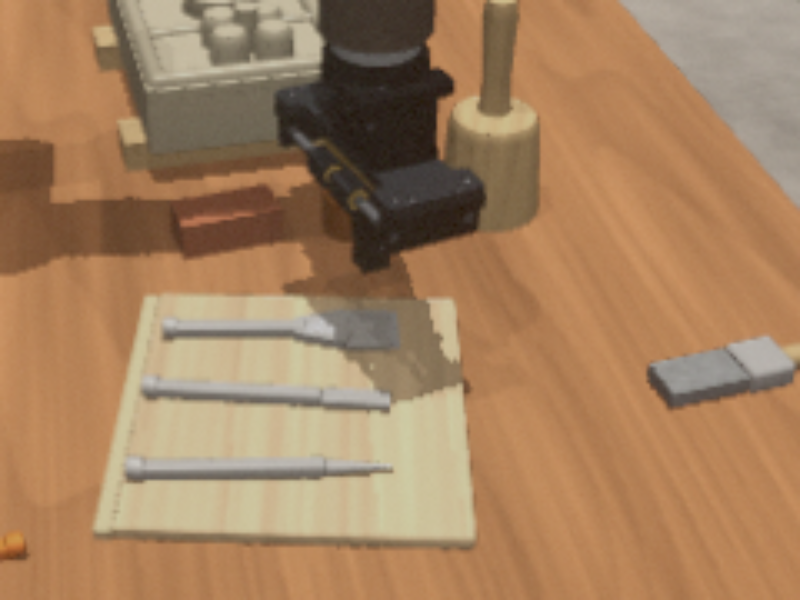

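The fingertips are above the blade (tips at about (372,265), blade at (372,330) in the crop), with the jar and mallet clear. I'll go down the last 26 mm and dwell.

```bash
python3 -m creep '0 0 .4 0 0 0;0 0 .4 0 0 0;0 0 .25 0 0 0;0 0 0 0 0 0;0 0 0 0 0 0;0 0 0 0 0 0;0 0 0 0 0 0;0 0 0 0 0 0;0 0 0 0 0 0;0 0 0 0 0 0;0 0 0 0 0 0;0 0 0 0 0 0'
```

```text
clock: 4.7
position: [0.5745, -0.1694, 0.0514]
tcp_rot: [0.0, -0.136, 0.991, 0.0]
wrist_force: [0.5, 0.3, 0.3]
gripper_width: 0.0002
gripper_force: 0.0
```

```bash
python3 -m creep '0 0 0 0 0 0;0 0 0 0 0 0;0 0 0 0 0 0;0 0 0 0 0 0;0 0 0 0 0 0;0 0 0 0 0 0;0 0 0 0 0 0;0 0 0 0 0 0;0 0 0 0 0 0;0 0 0 0 0 0;0 0 0 0 0 0;0 0 0 0 0 0'
```

```text
clock: 5.7
position: [0.5745, -0.1694, 0.0513]
tcp_rot: [-0.0, -0.137, 0.991, 0.0]
wrist_force: [-0.9, 0.3, 0.4]
gripper_width: 0.0004
gripper_force: 0.0
```

```bash
python3 -m creep '0 0 0 0 0 0;0 0 0 0 0 0;0 0 0 0 0 0;0 0 0 0 0 0;0 0 0 0 0 0;0 0 0 0 0 0;0 0 0 0 0 0;0 0 0 0 0 0;0 0 0 0 0 0;0 0 0 0 0 0;0 0 0 0 0 0;0 0 0 0 0 0'; python3 -c "
from h import *
print(to([.513,.275,.29]))"
```

```text
clock: 6.7
position: [0.5745, -0.1695, 0.0513]
tcp_rot: [-0.0, -0.136, 0.991, 0.0]
wrist_force: [-0.1, -0.5, 0.2]
gripper_width: 0.0008
gripper_force: 0.0
6.7 [ 0.5745 -0.1695  0.0513] [-0.  0. -1.]
[-2.44 17.78 -9.55]
```

```bash
python3 -m creep '0 0 -.5 0 0 0;0 0 -.9 0 0 0;0 0 -1 0 0 0;0 0 -1 0 0 0;0 0 -1 0 0 0;0 0 -1 0 0 0;0 0 -1 0 0 0;0 0 -1 0 0 0;0 0 -1 0 0 0;0 0 -1 0 0 0;0 0 -.6 0 0 0;0 0 0 0 0 0'
```

```text
clock: 7.7
position: [0.576, -0.1699, 0.3058]
tcp_rot: [0.004, -0.137, 0.991, -0.001]
wrist_force: [-0.2, -0.2, 1.4]
gripper_width: 0.0003
gripper_force: 0.0
```

```bash
python3 -m creep '-.1 .5 0 0 0 0;-.1 .8 0 0 0 0;-.1 .8 0 0 0 0;-.1 .8 0 0 0 0;-.1 .8 0 0 0 0;-.1 .8 0 0 0 0;-.1 .8 0 0 0 0;-.1 .8 0 0 0 0;-.1 .8 0 0 0 0;-.1 .8 0 0 0 0;-.1 .8 0 0 0 0;-.1 .8 0 0 0 0'
```

```text
clock: 8.7
position: [0.5391, 0.0639, 0.2994]
tcp_rot: [-0.002, -0.137, 0.991, -0.0]
wrist_force: [1.0, -0.1, -0.2]
gripper_width: 0.0007
gripper_force: 0.0
```

```bash
python3 -m creep '-.1 .8 0 0 0 0;-.1 .8 0 0 0 0;-.1 .8 0 0 0 0;-.1 .8 0 0 0 0;-.1 .8 0 0 0 0;-.1 .8 0 0 0 0;-.1 .8 0 0 0 0;-.1 .8 0 0 0 0;-.1 .8 0 0 0 0;-.1 .5 0 0 0 0;0 .3 0 0 0 0;0 0 0 0 0 0'; python3 -m creep '0 0 0 0 0 0;0 0 0 0 0 0'
python3 - <<'E'
from h import *
c=wrist(); print(to([.513,.275,.29]))
print(proj(c,[.513,.271,.151]),proj(c,[.513,.277,.151]))
cv2.imwrite("pics/w3.png",c["image"][...,::-1])
E
```

```text
clock: 9.7
position: [0.5097, 0.2629, 0.3001]
tcp_rot: [-0.001, -0.137, 0.991, -0.0]
wrist_force: [0.7, -0.1, 0.0]
gripper_width: 0.0001
gripper_force: 0.0
clock: 9.87
position: [0.5104, 0.2611, 0.3011]
tcp_rot: [-0.0, -0.136, 0.991, -0.0]
wrist_force: [-0.0, -0.0, -0.0]
gripper_width: 0.0004
gripper_force: 0.0
9.9167 [0.5105 0.2609 0.3013] [-0. -0. -1.]
[-0.25  0.51  0.45]
[285.12177037 200.06304178] [291.12950344 201.70034315]
```

View pics/w3.png

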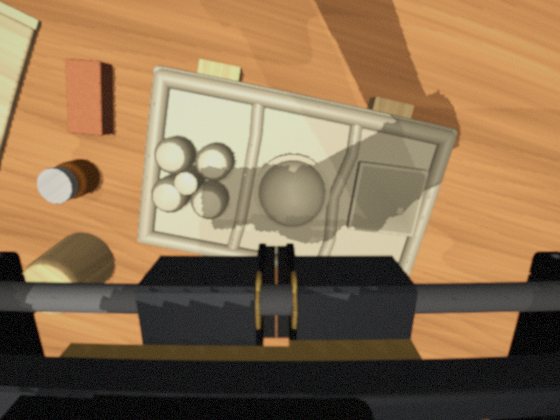

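The wrist view shows the dome in the middle, its outline centred at about (292,193), with the rosette to the left at (190,183) and the pyramid to the right.

Run:
```python
from h import *
c=wrist()
for p,z in(((292.5,193.5),.12),((292.5,193.5),.13)): print(at_z(c,p,z))
# stone rim corners (outer), diagonals' midpoint from the top view
t=read_camera("top"); P=[at_z(t,p,.109)for p in((97,162),(214,156),(217,229),(97,233))]
print(np.mean(P,0),np.linalg.norm(P[0]-P[1]),np.linalg.norm(P[1]-P[2]))
print(to([.512,.276,.181]))
```

```text
[0.51189788 0.27944223 0.12      ]
[0.50968698 0.27829544 0.13      ]
[0.51073122 0.27341673 0.109     ] 0.3169611041734672 0.1956387283515647
10.0167 [0.5107 0.261  0.3015] [ 0.  0. -1.]
[-0.21  0.56  4.82]
```

```bash
python3 -m creep '-.12 .3 0 0 0 0;-.11 .32 0 0 0 0;0 0 0 0 0 0;0 0 .5 0 0 0;0 0 .8 0 0 0;0 0 .8 0 0 0;0 0 .8 0 0 0;0 0 .8 0 0 0;0 0 .6 0 0 0;0 0 .3 0 0 0;0 0 .1 0 0 0;0 0 0 0 0 0'; python3 -m creep '0 0 0 0 0 0;0 0 0 0 0 0'
python3 - <<'E'
from h import *
print(to([.512,.277,.181])); c=read_camera("side")
print(proj(c,[.512,.277,.151]),proj(c,tool()[1]))
a=c["image"][110:230,180:340,::-1]; b=read_camera("top")["image"][150:270,80:240,::-1]
cv2.imwrite("pics/s4.png",np.hstack([cv2.resize(q,(400,300),interpolation=2) for q in(a,b)]))
E
```

```text
clock: 11.02
position: [0.512, 0.2784, 0.1836]
tcp_rot: [-0.0, -0.137, 0.991, -0.0]
wrist_force: [-0.7, 0.5, -0.3]
gripper_width: 0.0002
gripper_force: 0.0
clock: 11.18
position: [0.5125, 0.2788, 0.1851]
tcp_rot: [0.001, -0.137, 0.991, 0.001]
wrist_force: [-0.3, -0.2, 0.3]
gripper_width: 0.0001
gripper_force: 0.0
11.1833 [0.5125 0.2788 0.1851] [ 0.002  0.001 -1.   ]
[ 0.04 -0.06  0.16]
[265.41771972 157.48561365] [265.12257364 147.61784019]
```

View pics/s4.png

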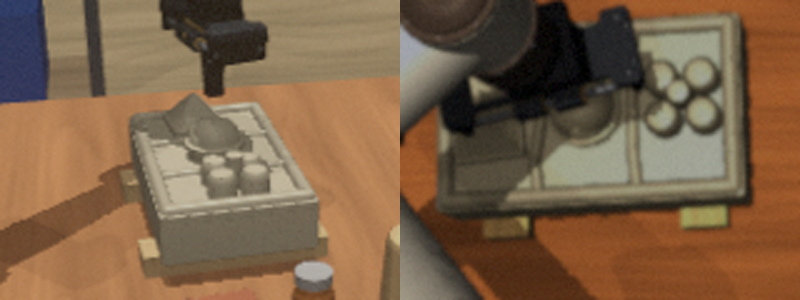

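Fingertips at about (213,93) sit right above the dome top (213,118) in the side crop, with clear air between. I'll lower about 4 mm, then hold for 3 s.

```bash
python3 -m creep '.04 -.05 .15 0 0 0;0 0 0 0 0 0;0 0 0 0 0 0;0 0 0 0 0 0;0 0 0 0 0 0;0 0 0 0 0 0;0 0 0 0 0 0;0 0 0 0 0 0;0 0 0 0 0 0;0 0 0 0 0 0;0 0 0 0 0 0;0 0 0 0 0 0'
```

```text
clock: 12.28
position: [0.5112, 0.2768, 0.1801]
tcp_rot: [0.0, -0.136, 0.991, -0.0]
wrist_force: [-0.2, 0.5, -0.7]
gripper_width: 0.0005
gripper_force: 0.0
```

```bash
python3 -m creep '0 0 0 0 0 0;0 0 0 0 0 0;0 0 0 0 0 0;0 0 0 0 0 0;0 0 0 0 0 0;0 0 0 0 0 0;0 0 0 0 0 0;0 0 0 0 0 0;0 0 0 0 0 0;0 0 0 0 0 0;0 0 0 0 0 0;0 0 0 0 0 0'
```

```text
clock: 13.28
position: [0.5112, 0.2768, 0.18]
tcp_rot: [-0.0, -0.136, 0.991, -0.0]
wrist_force: [-0.7, -0.1, -0.5]
gripper_width: 0.0006
gripper_force: 0.0
```

```bash
python3 -m creep '0 0 0 0 0 0;0 0 0 0 0 0;0 0 0 0 0 0;0 0 0 0 0 0;0 0 0 0 0 0;0 0 0 0 0 0;0 0 0 0 0 0;0 0 0 0 0 0;0 0 0 0 0 0;0 0 0 0 0 0;0 0 0 0 0 0;0 0 0 0 0 0'
```

```text
clock: 14.28
position: [0.5112, 0.2768, 0.18]
tcp_rot: [-0.0, -0.136, 0.991, -0.0]
wrist_force: [0.3, -0.6, 0.4]
gripper_width: 0.0006
gripper_force: 0.0
```

```bash
python3 -c "
from plant import env
print(env.sign_off())"
```

```text
the job is handed in; nothing more can be done
None
```

I pointed at the broad chisel's blade for about 2.7 s, then at the top of the domed boss for about 3 s, each from about 3 cm above, and handed in at about 14.3 s still pointing at the dome, with no contact felt at the wrist; the sign-off gave no verdict.

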